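Load the bottle carousel and index it one click

TASK

Stand the small dye bottle from the bench upright in the carousel cup that is at the pointer, and let go of it. Then turn the carousel one click anticlockwise (seen from above) by the bar knob on top, so that the bottle moves on and the next cup stands at the pointer; leave the bottle standing in its cup.

Things in the scene. Friction and masses are not known exactly. Their poses are not given: they have to be found in the camera images.
- bottle_center (a point): Centre, half-way up, of the small dark dye bottle standing on the bench: round body 34 mm wide and 66 mm tall, narrow screw cap 18 mm wide, 78 mm tall in all, about 70 g; z up. This point is 39 mm above its underside. The larger white glue bottle (43 mm wide, 112 mm tall) is not meant.
- load_pocket (a point): Centre of the inner floor of the cup at the pointer at the start; turns with the turntable. One of six equal open metal cups spaced evenly 80 mm from the axis: 54 mm wide inside, wall 4 mm, rim 28 mm above this floor, floor 26 mm above the bench. The pointer is a fixed dark steel tab 32 mm high, 128 mm from the axis, just outside the turntable.
- knob_grip (a point): Centre of the bar knob on the carousel's axis, on a thin column, 140 mm above the bench, higher than a bottle in a cup: a dark wooden bar 44 mm long (its x, in line with the load cup and the axis), 14 mm wide (its y), 34 mm tall (17 mm above and below this point). Turns with the turntable.
- carousel (a joint): Angle of the plywood turntable (228 mm in diameter) in rad, positive anticlockwise seen from above. It clicks into a detent every 60 degrees (0, 1.047, ...): near 0 at the start, 1.047 after one click. Turning takes about 0.2 N m; let go within about 20 degrees of a detent it settles into it by itself.
There are look-alikes about, which are no part of the job. Of the things like the part that bears bottle_center, leave any that is green; of the rest the smaller one is meant.

How it is judged:
On the way:
1. the bottle stands upright, released, in the cup at the pointer, before the carousel is turned (horizontal distance between bottle_center and load_pocket below 0.016 m and z of bottle_center in the frame of load_pocket below 0.047 m and angle between bottle_center's own z axis and vertical below 0.2 rad and contact force between the fingers and dye_bottle below 0.2 N and value of joint carousel between -0.2 and 0.2 rad), for 0.2 s.
At the end, for the whole second after the job is handed in: The carousel rests one click (60 degrees, within 10) anticlockwise of its start, and the dye bottle stands upright (within 11 degrees) on the floor of the cup that was at the pointer at the start, within 16 mm of its centre (value of joint carousel between 0.872 and 1.222 rad and velocity of joint carousel between -0.05 and 0.05 rad/s and horizontal distance between bottle_center and load_pocket below 0.016 m and z of bottle_center in the frame of load_pocket between 0.03 and 0.047 m and angle between bottle_center's own z axis and vertical below 0.2 rad); the robot touches nothing.
It fails at once if the carousel is turned on towards a second click (past 90 degrees) (value of joint carousel above 1.57 rad).
It fails at once if the carousel is turned the wrong way (more than 30 degrees clockwise) (value of joint carousel below -0.52 rad).
It also fails if it takes over 45 s, if anything falls off the work surface, if the arm or the gripper's body presses on something with over 40 N, if the wrist force passes 120 N, or if a joint passes its speed limit or range.

ROBOT

A 7-joint arm with a two-finger parallel gripper is mounted at the origin on a cart in front of the work surface, level with it; the furniture and walls round the work are solid. World frame = base frame: x ahead of the robot, y to its left, z up, the work surface at z = 0. Lengths are in m, angles in rad, forces in N, time in s.
With the tool pointing down it reaches from about 0.4 to 0.85 m from the base axis. Payload 10.4 kg.
Tool frame: the origin (TCP) lies midway between the tips of the shut fingers; the grasp point (between the pads) lies manip.grip_depth behind it (manip.grip_depth is the distance from the TCP to the grasp point, in m); z points along the fingers, x is the direction in which the jaws open and shut, and the axes are right-handed (so a half turn about z gives the same grasp; the last joint's range is limited). The gripper opens to 85 mm and grips with 20 to 120 N. Pads are 22 mm wide; open, the fingers measure 114 mm over their backs; the gripper's body (76 mm by 85 mm) begins 54 mm behind the grasp point. The pads swing forward as they close: fully open they stand 13 mm farther back than shut.
Start: joints at [-1.275, 0.332, -0.065, 1.46, 0.022, 1.35, -0.088], TCP at [0.196, 0.594, 0.231] pointing down, gripper open.
Joint ranges: [-2.6, 2.6], [-0.5, 2.12], [-1.47, 1.34], [0.16, 2.42], [-1.27, 4.41], [0.06, 2.06], [-2.6, 2.6]. Speed limits (rad/s): [2.22, 2.22, 2.79, 2.79, 3.14, 3.14, 3.14].

INTERFACE

Orientations are given as a unit quaternion [x, y, z, w].
In Python, from workcell import manip gives the robot as it stands. The module is installed in compiled form; this text tells all that it offers.
- The arm moves only by the tool send_rows, never from a script. Its argument "steps" is a list of rows, each a list of 2 entries, a list of its own where there are three numbers: the shift along the tool's x, y, z in m, then the turn about the tool's z in rad. In form: [[[x, y, z], spin], ...]. A call has exactly 8 rows; each row is the pose to reach, as a shift and turn from the pose commanded when the call began, along the tool's axes at that moment; what a row does not reach only later rows make up. A row lasts 1/8 s, in which the tool goes at most 62.5 mm and 10.7 degrees, less where a joint would pass 70% of its speed; a pose out of reach is approached as far as the arm can. A call with a gripper value outside its range is refused whole. "hand" is the opening, from 0 (shut) to 1 (fully open), set as the call begins (left out, the last holds). The fingers move at their own pace and stop on an object; "force" is the grip in N (left out, the last holds). Time passes only in rows, so rows that repeat a pose let the fingers close, or fill a call up. It gives the time, the measured TCP pose, the force and the opening at its end, in the units of the state.
- manip.get_obs(): the state, without advancing time (a new reading comes with each control period).
- manip.camera(name): name is "scene" or "top" or "wrist"; returns (picture, depth): 480x640x3 uint8, red, green, blue; 480x640 float32, m along the optical axis (not along the pixel's ray), 0 where there is no reading.
- manip.camera_info(name): a dict with "intrinsics" (3x3 intrinsics, pixels), "pose" (4x4, takes a point from camera to world coordinates); the wrist camera has in their place "T_tool_cam" (4x4, takes a point from camera to tool coordinates, whose origin is the TCP and whose axes are the tool frame's). Camera axes: x right, y up, looking along -z (the intrinsics and any distortion apply to the point x, -y, -z); pixel columns grow to the right and rows downward; lengths in m; the calibration is good to about 2 mm. A picture is of the moment at which its call begins: read the wrist's pose just before it. camera_info takes no time and is no camera call.
- manip.hand_in(): hands the job in, once; it reports no verdict.
The state is a dict: "clock": time; "joint_pos": joint angles; "joint_velocities": joint speeds; "tau": joint torques, N m; "position": TCP position; "ee_rot": TCP orientation; "ft_force": force on the tool from outside, world axes, zero at the start; "torque": the same for the moment, N m; "grip_width": opening from 0.0 (shut) to 1.0 (fully open).
Only numpy, scipy, OpenCV 4.12 (cv2) and the standard library are available. Lean on these libraries where they do the work, as an engineer would, in place of code of your own. Each camera call takes 0.05 s, during which the arm holds its last target.

## Working session

There is one attempt and no reset: what is moved stays moved. The work goes in short steps, Python scripts to look and compute and a tool call to move; the robot and the scene stay as the last step left them, time stands still between calls to the robot, and variables do not carry over. Pictures are saved under pics/ and viewed, and the job is handed in when it is done.

Besides the shell and the picture viewer there is one more tool, called after ">>>" as a command line: name --argument value ..., lists and objects as JSON in quotes. send_rows: Moves the arm, as the interface text tells. Its arguments: {"type":"object","properties":{"steps":{"type":"array"},"hand":{"type":"number"},"force":{"type":"number"}},"required":["steps"]}

```bash
mkdir -p pics; cat > h.py <<'E'
import numpy as np, cv2
from workcell import manip
def cloud(name):
    o=manip.get_obs(); im,d=manip.camera(name); ci=manip.camera_info(name)
    K=np.array(ci["intrinsics"])
    if "pose" in ci: T=np.array(ci["pose"])
    else:
        from scipy.spatial.transform import Rotation as R
        W=np.eye(4);W[:3,:3]=R.from_quat(o["ee_rot"]).as_matrix();W[:3,3]=o["position"]
        T=W@np.array(ci["T_tool_cam"])
    v,u=np.mgrid[:480,:640]
    P=np.stack([(u-K[0,2])/K[0,0]*d,-(v-K[1,2])/K[1,1]*d,-d],-1)
    P=P@T[:3,:3].T+T[:3,3]
    return im,d,P,T,K
E
python3 - <<'E'
from h import *
print(manip.get_obs(), manip.grip_depth)
for n in("scene","top"):
    im,d,P,T,K=cloud(n); cv2.imwrite(f"pics/{n}0.png",im[...,::-1]); np.savez(f"{n}0.npz",im=im,d=d,P=P,T=T,K=K); print(n,T.round(3),K, {k:v for k,v in manip.camera_info(n).items() if k not in("pose","intrinsics")})
E
```

```text
{'clock': 0.0, 'joint_pos': array([-1.27461064,  0.33289214, -0.06472684,  1.46097708,  0.02160398,
        1.34993181, -0.08851767]), 'joint_velocities': array([-9.71421670e-05,  4.33921565e-04, -3.83103783e-04,  1.21537208e-03,
       -1.64862794e-03,  2.01253907e-03, -5.76527665e-04]), 'tau': array([-7.85603752e-04, -6.25442362e+01,  4.88328526e-02, -3.91614461e+01,
        1.62256428e-02,  9.53648589e-03, -7.26039644e-06]), 'position': array([0.19575001, 0.59312911, 0.23048629]), 'ee_rot': array([ 8.10365384e-01,  5.85924375e-01, -5.92376540e-04,  4.70057888e-04]), 'ft_force': array([0.60001351, 0.36429788, 0.15754749]), 'torque': array([-0.00227436,  0.01696115,  0.00539328]), 'grip_width': 0.9994435459596913} 0.0187
scene [[ 0.656  0.551 -0.515  0.037]
 [-0.755  0.476 -0.451 -0.5  ]
 [-0.004  0.685  0.729  0.72 ]
 [ 0.     0.     0.     1.   ]] [[437.91575954   0.         319.22480215]
 [  0.         437.91575954 239.63102179]
 [  0.           0.           1.        ]] {}
top [[-0.026  0.998 -0.066  0.42 ]
 [-0.999 -0.027 -0.019 -0.112]
 [-0.02   0.065  0.998  0.964]
 [ 0.     0.     0.     1.   ]] [[488.50284447   0.         316.1757801 ]
 [  0.         488.50284447 243.87914544]
 [  0.           0.           1.        ]] {}
```

View pics/scene0.png

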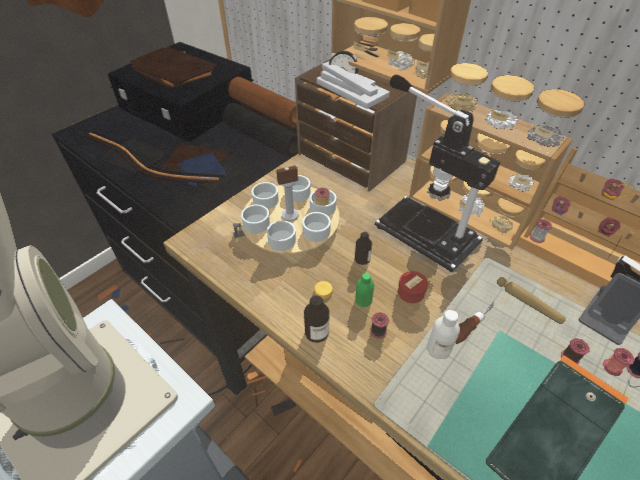

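View pics/top0.png

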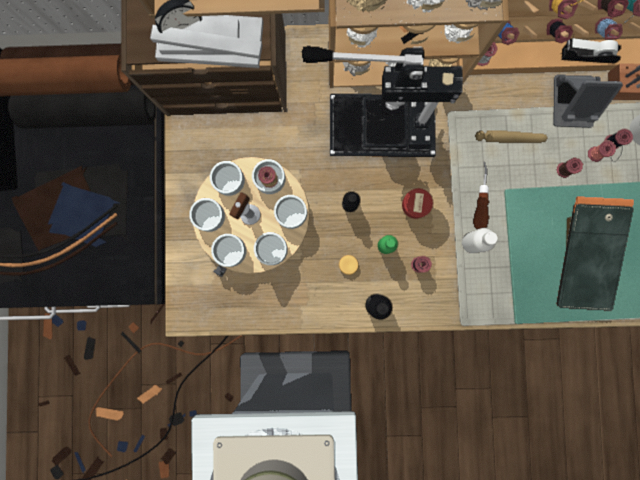

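The top view shows the small dark bottle at (351,201), with the bigger dark one at (378,306) and the green one at (388,243). The carousel axis is near (250,214). The pointer tab is at (219,270), next to the cup at (228,250). Next I'll measure these.

```bash
python3 - <<'E'
import numpy as np,cv2
for n in("top","scene"):
    z=np.load(n+"0.npz");P=z["P"];im=z["im"];d=z["d"]
    ok=d>0
    print(n)
    # bottle
    for nm,(u0,u1,v0,v1) in {"top":{"small":(335,370,185,222),"big":(360,398,288,325),"green":(374,402,230,256)},"scene":{"small":(350,378,228,270),"big":(300,335,290,345),"green":(352,378,268,310)}}[n].items():
        Q=P[v0:v1,u0:u1][ok[v0:v1,u0:u1]]
        Q=Q[Q[:,2]>0.02]; zt=Q[:,2].max()
        C=Q[Q[:,2]>zt-0.006]; B=Q[(Q[:,2]>0.02)&(Q[:,2]<0.06)]
        print(nm,len(Q),"ztop",zt,"cap",C[:,:2].mean(0),np.ptp(C,axis=0),"body",B[:,:2].min(0),B[:,:2].max(0))
    # table
    # cups: points with z 0.048-0.06
    m=ok&(P[...,2]>0.045)&(P[...,2]<0.062)
    m&=(P[...,0]>0.3)&(P[...,0]<0.75)&(P[...,1]>-0.15)&(P[...,1]<0.25)
    mm=(m*255).astype(np.uint8)
    cv2.imwrite(f"pics/{n}_rim.png",mm)
    k=ok&(P[...,2]>0.12)&(P[...,2]<0.17)&(P[...,0]>0.35)&(P[...,0]<0.65)&(P[...,1]>-0.15)&(P[...,1]<0.25)
    if n=="top": k[:,:180]=0;k[:150]=0;k[:,310:]=0
    Q=P[k];print("knob n",len(Q),Q.mean(0),Q[:,2].max())
    Qt=Q[Q[:,2]>Q[:,2].max()-0.006][:,:2].astype(np.float32); print(len(Qt),cv2.minAreaRect(Qt))
E
```

```text
top
small 290 ztop 0.08161646621474816 cap [ 0.56223285 -0.16288842] [0.01546349 0.01489862 0.00575344] body [ 0.5455057  -0.17920037] [ 0.57838224 -0.14617455]
big 542 ztop 0.10721761210898328 cap [ 0.3612786 -0.2079047] [0.02111786 0.02106377 0.00593146] body [ 0.34669548 -0.21774024] [ 0.38406712 -0.18552216]
green 290 ztop 0.08195632473144887 cap [ 0.47786995 -0.22981116] [0.01637007 0.01612855 0.0059986 ] body [ 0.46080249 -0.24747707] [ 0.49360695 -0.21332628]
knob n 347 [0.54193906 0.03006879 0.14790568] 0.16173272836413122
142 ((0.5434472560882568, 0.03283103555440903), (0.013327990658581257, 0.042746540158987045), 61.84620666503906)
scene
small 354 ztop 0.0798314020160018 cap [ 0.56194158 -0.16299449] [0.01597367 0.01653404 0.00587373] body [ 0.54536856 -0.1800209 ] [ 0.57659108 -0.14746648]
big 860 ztop 0.10647612039969534 cap [ 0.36148509 -0.20826916] [0.02263135 0.02192155 0.00599695] body [ 0.33881711 -0.23040876] [ 0.37859362 -0.19205502]
green 412 ztop 0.07941988624959873 cap [ 0.47724457 -0.23019633] [0.01533777 0.01670779 0.00569969] body [ 0.46093029 -0.24666941] [ 0.4905759  -0.21258006]
knob n 362 [0.54071801 0.02982825 0.14234208] 0.15929685365274027
100 ((0.5435264706611633, 0.0319347083568573), (0.016361983492970467, 0.04359450936317444), 65.82356262207031)
```

View pics/top_rim.png

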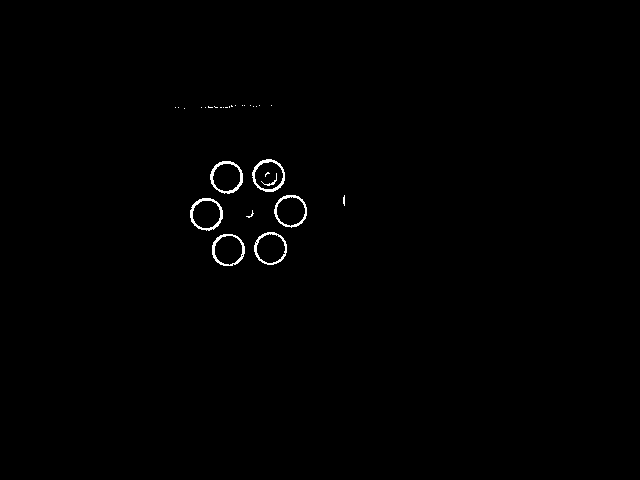

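```bash
python3 - <<'E'
import numpy as np,cv2
z=np.load("top0.npz");P=z["P"];im=cv2.imread("pics/top_rim.png",0)
im[:150]=0;im[:,:180]=0;im[:,320:]=0
n,l,s,c=cv2.connectedComponentsWithStats(im)
C=[]
for i in range(1,n):
    if s[i,4]<80: continue
    Q=P[l==i]
    A=np.c_[2*Q[:,:2],np.ones(len(Q))];b=(Q[:,:2]**2).sum(1)
    x=np.linalg.lstsq(A,b,rcond=None)[0];C.append(x[:2]);print(c[i].round(),x[:2].round(4),np.sqrt(x[2]+x[:2]@x[:2]).round(4),np.median(Q[:,2]))
C=np.array(C);m=C.mean(0);print("axis",m)
for q in C: print(np.linalg.norm(q-m),np.degrees(np.arctan2(*(q-m)[::-1])))
# pointer
v0,v1,u0,u1=255,285,205,235
Q=P[v0:v1,u0:u1].reshape(-1,3);Q=Q[(Q[:,2]>0.02)&(np.linalg.norm(Q[:,:2]-m,axis=1)>0.116)];print("ptr",Q.mean(0),np.linalg.norm(Q.mean(0)[:2]-m),np.degrees(np.arctan2(*(Q.mean(0)[:2]-m)[::-1])))
from scipy.spatial.transform import Rotation as R
print(R.from_quat([ 8.10365384e-01,  5.85924375e-01, -5.92376540e-04,  4.70057888e-04]).as_matrix())
E
```

```text
[268. 175.] [ 0.6129 -0.0072] 0.0288 0.053029153952677766
[226. 177.] [0.6122 0.0727] 0.0288 0.053035852529858096
[290. 210.] [ 0.5441 -0.0475] 0.0287 0.053381829868788866
[206. 213.] [0.5428 0.112 ] 0.0288 0.052990356542838235
[270. 248.] [ 0.4747 -0.0082] 0.0287 0.05331508559301612
[227. 249.] [0.4741 0.0715] 0.0287 0.05320710903376197
axis [0.54348234 0.03221619]
0.07983934527422 -29.570450452136104
0.07976379445230067 30.506345438568857
0.07968492332102813 -89.52984560549174
0.07978672024968965 90.49089040242023
0.07976083678062917 -149.52365373390265
0.07972873552482598 150.49930568670075
ptr [0.43579576 0.08733453 0.06612827] 0.12097285518459414 152.8947987607164
[[ 3.13384552e-01  9.49626219e-01 -4.09246136e-04]
 [ 9.49625105e-01 -3.13384812e-01 -1.45601299e-03]
 [-1.51091963e-03  6.76615738e-05 -9.99998856e-01]]
```

```bash
cat >> h.py <<'E'
def rel(p,head):
    from scipy.spatial.transform import Rotation as R
    o=manip.get_obs();M=R.from_quat(o["ee_rot"]).as_matrix()
    h=np.degrees(np.arctan2(M[1,0],M[0,0])); s=-np.radians((head-h+180)%360-180)
    print("t",o["clock"],"pos",o["position"].round(4),"head",h.round(2),"tilt",np.degrees(np.arccos(-M[2,2])).round(2),"F",o["ft_force"].round(1),"grip",round(o["grip_width"],3),"q",o["joint_pos"].round(2))
    print("shift",(M.T@(np.array(p)-o["position"])).round(4),"spin",round(s,4))
E
python3 -c "
from h import *
rel([.562,-.163,.2],60.5)"
```

```text
t 0.1 pos [0.1958 0.5932 0.2306] head 71.73 tilt 0.07 F [-0.3  0.1 -0.3] grip 1.004 q [-1.27  0.33 -0.06  1.46  0.02  1.35 -0.09]
shift [-0.6033  0.5848  0.0314] spin 0.196
```

>>> send_rows --steps '[[[-0.02,0.019,0],0.02],[[-0.06,0.058,0],0.05],[[-0.1,0.097,0],0.08],[[-0.14,0.136,0],0.11],[[-0.18,0.175,0],0.14],[[-0.22,0.214,0],0.17],[[-0.26,0.253,0],0.196],[[-0.3,0.292,0],0.196]]' --hand 1

```text
clock: 1.1
position: [0.3795, 0.2153, 0.2312]
ee_rot: [0.864, 0.504, 0.0, -0.0]
ft_force: [0.5, 0.0, 0.9]
grip_width: 1.004
```

```bash
python3 -c "
from h import *
rel([.562,-.163,.2],60.5)"
```

```text
t 1.1 pos [0.3795 0.2153 0.2312] head 60.48 tilt 0.02 F [0.5 0.  0.9] grip 1.004 q [-0.88 -0.1   0.24  1.94  0.03  1.3   0.41]
shift [-0.2393  0.3452  0.0311] spin -0.0003
```

>>> send_rows --steps '[[[-0.03,0.043,0],0],[[-0.062,0.09,0],0],[[-0.095,0.137,0],0],[[-0.127,0.183,0.005],0],[[-0.159,0.23,0.012],0],[[-0.192,0.277,0.02],0],[[-0.219,0.317,0.028],0],[[-0.2393,0.3452,0.031],0]]'

```text
clock: 2.1
position: [0.5619, -0.1631, 0.1994]
ee_rot: [0.864, 0.503, -0.001, -0.0]
ft_force: [-0.2, 0.4, -0.3]
grip_width: 1.001
```

```bash
python3 - <<'E'
from h import *
rel([.562,-.163,.032],60.5)
im,d,P,T,K=cloud("wrist"); cv2.imwrite("pics/w1.png",im[...,::-1])
ok=(d>0)&(np.hypot(P[...,0]-.562,P[...,1]+.163)<.035)
Q=P[ok&(P[...,2]>0.072)&(P[...,2]<0.09)];print("cap",len(Q),Q.mean(0) if len(Q) else 0,Q.min(0),Q.max(0))
Q=P[ok&(P[...,2]>0.06)&(P[...,2]<0.072)];print("body",len(Q),Q.min(0),Q.max(0))
E
```

```text
t 2.1 pos [ 0.5619 -0.1631  0.1994] head 60.44 tilt 0.08 F [-0.2  0.4 -0.3] grip 1.001 q [-0.38  0.31  0.71  1.65 -0.21  1.27  1.43]
shift [0.0004 0.0002 0.1674] spin -0.001
cap 490 [ 0.55969204 -0.16018868  0.07813259] [ 0.55155247 -0.16968702  0.07211359] [ 0.56908226 -0.15175185  0.08047607]
body 192 [ 0.5489836  -0.17137203  0.06000779] [ 0.57005207 -0.14972176  0.07199062]
```

View pics/w1.png

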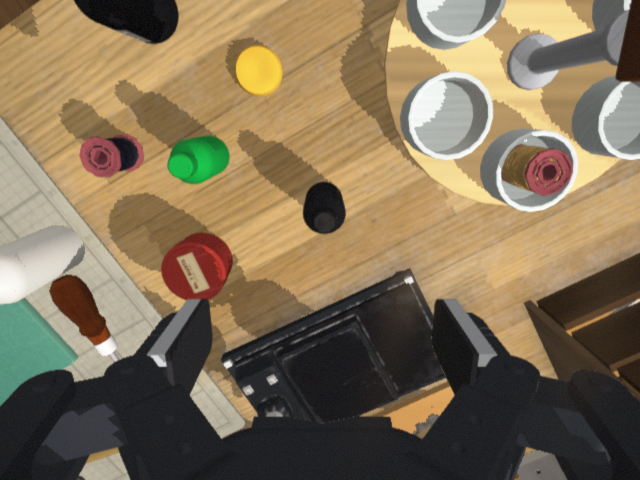

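```bash
python3 - <<'E'
import numpy as np
for n in("top","scene"):
    z=np.load(n+"0.npz");P=z["P"][z["d"]>0]
    r=np.hypot(P[:,0]-.562,P[:,1]+.163)
    for zz in (.02,.09,.2): 
        m=(r>.03)&(P[:,2]>zz)&(P[:,2]<.6); i=np.argmin(np.where(m,r,9)); print(n,zz,r[i],P[i])
E
```

```text
top 0.02 0.08308005666464377 [ 0.55810852 -0.08001113  0.02379169]
top 0.09 0.14033695464426837 [ 0.69435512 -0.20965387  0.22577726]
top 0.2 0.14033695464426837 [ 0.69435512 -0.20965387  0.22577726]
scene 0.02 0.08501820048122014 [ 0.56518509 -0.07804148  0.02290746]
scene 0.09 0.14013661745904124 [ 0.695101   -0.20684514  0.23547255]
scene 0.2 0.14013661745904124 [ 0.695101   -0.20684514  0.23547255]
```

Everything is clear, so I'll descend and then grip.

>>> send_rows --steps '[[[0.0005,0,0.03],0],[[0.0005,0,0.065],0],[[0.0005,0,0.1],0],[[0.0005,0,0.125],0],[[0.0005,0,0.145],0],[[0.0005,0,0.16],0],[[0.0005,0,0.167],0],[[0.0005,0,0.167],0]]'

```text
clock: 3.15
position: [0.5621, -0.1607, 0.0333]
ee_rot: [0.864, 0.504, -0.0, -0.0]
ft_force: [-0.4, 0.4, -0.1]
grip_width: 1.0
```

>>> send_rows --steps '[[[0,0,0],0],[[0,0,0],0],[[0,0,0],0],[[0,0,0],0],[[0,0,0],0],[[0,0,0],0],[[0,0,0],0],[[0,0,0],0]]' --hand 0 --force 30

```text
clock: 4.15
position: [0.5623, -0.1608, 0.0337]
ee_rot: [0.864, 0.504, 0.0, 0.0]
ft_force: [-1.2, 0.3, 4.3]
grip_width: 0.381
```

```bash
python3 - <<'E'
from h import *
rel([.562,-.163,.032],60.5)
im,d,P,T,K=cloud("scene"); cv2.imwrite("pics/s2.png",im[...,::-1])
E
```

```text
t 4.15 pos [ 0.5623 -0.1608  0.0337] head 60.5 tilt 0.04 F [-1.2  0.3  4.3] grip 0.381 q [-0.3   0.5   0.63  1.8  -0.35  0.96  1.53]
shift [-0.002   0.0008  0.0017] spin -0.0001
```

View pics/s2.png

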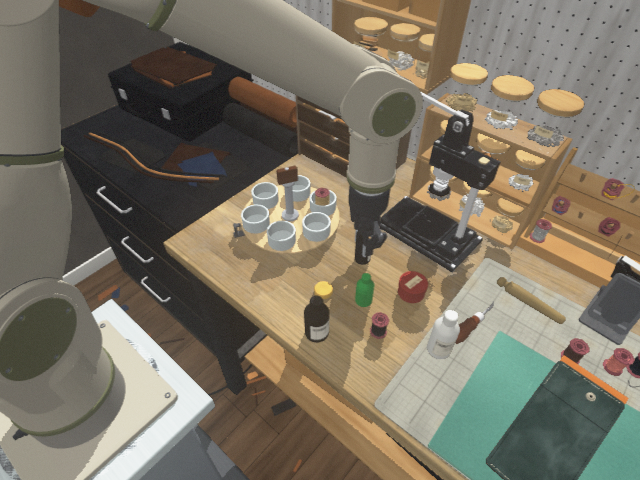

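>>> send_rows --steps '[[[0,0,-0.01],0],[[0,0,-0.03],0],[[0,0,-0.055],0],[[0,0,-0.08],0],[[0,0,-0.11],0],[[0,0,-0.14],0],[[0,0,-0.16],0],[[0,0,-0.166],0]]'

```text
clock: 5.2
position: [0.5626, -0.161, 0.2015]
ee_rot: [0.864, 0.504, 0.001, 0.001]
ft_force: [0.3, 0.2, -1.4]
grip_width: 0.377
```

```bash
python3 - <<'E'
from h import *
rel([.474,.0715,.2],60.5)
E
```

```text
t 5.2 pos [ 0.5626 -0.161   0.2015] head 60.49 tilt 0.17 F [ 0.3  0.2 -1.4] grip 0.377 q [-0.39  0.3   0.72  1.65 -0.21  1.27  1.43]
shift [ 0.1587 -0.1916  0.0013] spin -0.0002
```

>>> send_rows --steps '[[[0.01,-0.012,0],0],[[0.034,-0.041,0],0],[[0.062,-0.075,0],0],[[0.09,-0.109,0],0],[[0.118,-0.142,0],0],[[0.14,-0.169,0],0],[[0.154,-0.186,0],0],[[0.1587,-0.1916,0],0]]'

```text
clock: 6.2
position: [0.472, 0.0736, 0.1985]
ee_rot: [0.863, 0.505, -0.001, -0.0]
ft_force: [0.5, -1.2, -0.8]
grip_width: 0.383
```

```bash
python3 - <<'E'
from h import *
rel([.474,.0715,.061],60.5)
im,d,P,T,K=cloud("wrist"); cv2.imwrite("pics/w3.png",im[...,::-1]); np.savez("w3.npz",im=im,d=d,P=P)
im,d,P,T,K=cloud("scene"); cv2.imwrite("pics/s3.png",im[150:350,150:410,::-1].repeat(2,0).repeat(2,1))
E
```

```text
t 6.2 pos [0.472  0.0736 0.1985] head 60.68 tilt 0.07 F [ 0.5 -1.2 -0.8] grip 0.383 q [-0.78  0.01  0.54  1.91 -0.01  1.23  0.82]
shift [-0.0007  0.0029  0.1375] spin 0.0032
```

View pics/w3.png

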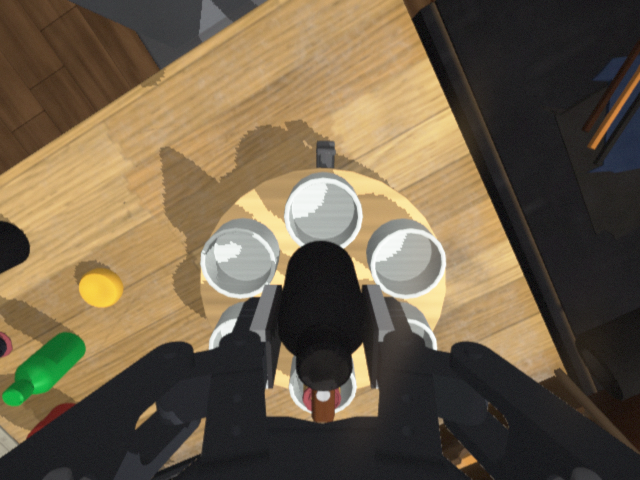

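View pics/s3.png

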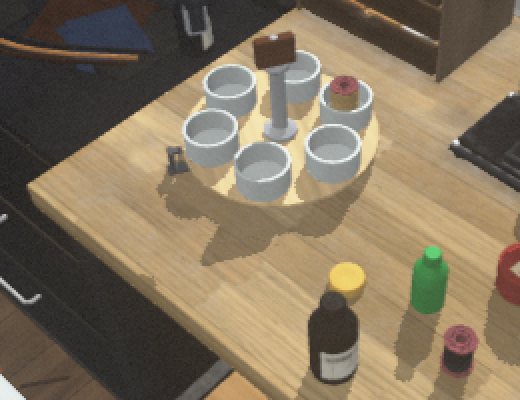

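```bash
python3 - <<'E'
from h import *
im,d,P,T,K=cloud("scene"); cv2.imwrite("pics/s4.png",im[...,::-1])
def pr(p,T,K):
    c=T[:3,:3].T@(np.array(p)-T[:3,3]); return K[0,0]*c[0]/-c[2]+K[0,2],K[1,1]*c[1]/c[2]+K[1,2]
print("tcp scene",pr([.472,.0736,.1985],T,K))
print(manip.camera_info("wrist"))
z=np.load("w3.npz");P=z["P"];d=z["d"]
# fit rims from wrist cloud
for cx,cy in [(.4741,.0715),(.5428,.112),(.4747,-.0082)]:
    r=np.hypot(P[...,0]-cx,P[...,1]-cy)
    m=(d>0)&(P[...,2]>.046)&(P[...,2]<.062)&(r<.036)&(r>.022)
    Q=P[m];A=np.c_[2*Q[:,:2],np.ones(len(Q))];b=(Q[:,:2]**2).sum(1)
    x=np.linalg.lstsq(A,b,rcond=None)[0];print(len(Q),x[:2],np.sqrt(x[2]+x[:2]@x[:2]),np.median(Q[:,2]))
# bottle in hand
o=manip.get_obs()["position"]
r=np.hypot(P[...,0]-o[0],P[...,1]-o[1]); m=(d>0)&(r<.03)&(P[...,2]>.16)&(P[...,2]<.25)
m[:,:285]=0;m[:,360:]=0
for a in np.arange(.16,.25,.01):
    Q=P[m&(P[...,2]>a)&(P[...,2]<a+.01)]
    if len(Q): print(round(a,3),len(Q),Q.min(0).round(4),Q.max(0).round(4))
E
```

```text
tcp scene (np.float64(245.27432791016054), np.float64(160.53875685755156))
{'intrinsics': array([[379.12774562,   0.        , 321.57197256],
       [  0.        , 379.12774562, 231.99439256],
       [  0.        ,   0.        ,   1.        ]]), 'T_tool_cam': array([[ 9.99999673e-01,  6.56605711e-04, -4.72751044e-04,
        -1.16471038e-04],
       [ 4.88626887e-04, -9.55818204e-01, -2.93958026e-01,
        -7.55429778e-02],
       [-6.44878573e-04,  2.93957699e-01, -9.55818212e-01,
        -1.43468178e-01],
       [ 0.00000000e+00,  0.00000000e+00,  0.00000000e+00,
         1.00000000e+00]])}
1168 [0.47133029 0.0749118 ] 0.028511527046282653 0.05426472104249111
1531 [0.53983868 0.11505921] 0.02864707840248174 0.053923994361887884
1503 [ 0.47224144 -0.00450802] 0.028653344414740003 0.05389390678353312
0.16 94 [0.4535 0.0611 0.1666] [0.4732 0.0904 0.17  ]
0.17 428 [0.4532 0.061  0.17  ] [0.4738 0.0907 0.18  ]
0.18 522 [0.4535 0.0616 0.18  ] [0.4737 0.0908 0.19  ]
0.19 593 [0.4535 0.0635 0.19  ] [0.4739 0.091  0.2   ]
0.2 704 [0.4536 0.0653 0.2   ] [0.4719 0.0912 0.21  ]
0.21 1257 [0.4536 0.0574 0.21  ] [0.4874 0.0911 0.22  ]
0.22 2757 [0.4549 0.059  0.22  ] [0.485  0.0899 0.2297]
0.23 804 [0.4616 0.0671 0.2304] [0.4746 0.0839 0.24  ]
0.24 2382 [0.4619 0.0655 0.24  ] [0.4802 0.0838 0.2456]
```

View pics/s4.png

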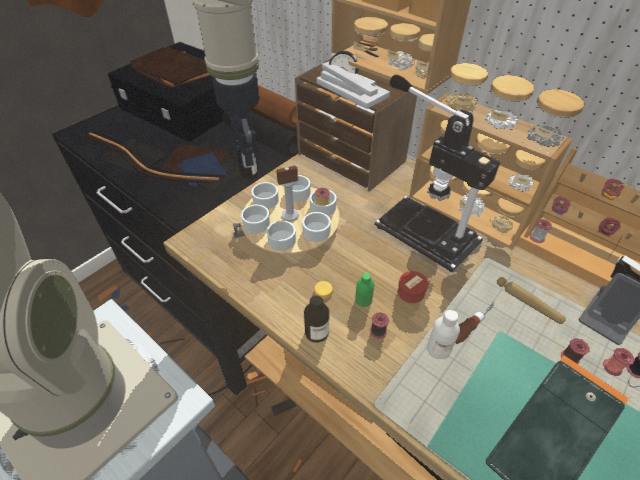

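The wrist and top cameras agree on the cup centre to about 3 mm. I'll lower the bottle with a small correction.

>>> send_rows --steps '[[[0.001,0.0016,0.015],0],[[0.001,0.0016,0.04],0],[[0.001,0.0016,0.065],0],[[0.001,0.0016,0.09],0],[[0.001,0.0016,0.11],0],[[0.001,0.0016,0.125],0],[[0.001,0.0016,0.132],0],[[0.001,0.0016,0.132],0]]'

```text
clock: 7.35
position: [0.4752, 0.0716, 0.067]
ee_rot: [0.864, 0.504, -0.0, 0.0]
ft_force: [-0.1, 1.0, -1.5]
grip_width: 0.378
```

```bash
python3 - <<'E'
from h import *
rel([.4738,.0735,.0605],60.5)
im,d,P,T,K=cloud("wrist"); cv2.imwrite("pics/w5.png",im[...,::-1])
E
```

```text
t 7.35 pos [0.4752 0.0716 0.067 ] head 60.48 tilt 0.03 F [-0.1  1.  -1.5] grip 0.378 q [-0.74  0.2   0.55  2.04 -0.13  0.94  0.92]
shift [ 0.001  -0.0022  0.0065] spin -0.0003
```

View pics/w5.png

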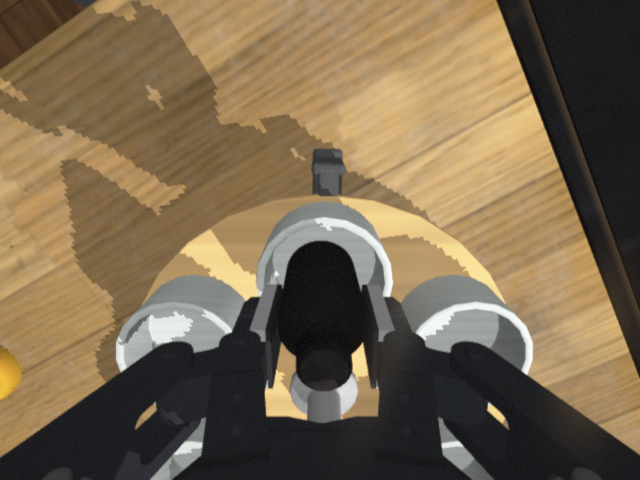

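The bottle is centred in the cup, with the bottle at column 322 and the cup at about 325. I'll lower it the last 6 mm, then release.

>>> send_rows --steps '[[[0.001,-0.0015,0.001],0],[[0.001,-0.002,0.002],0],[[0.001,-0.002,0.003],0],[[0.001,-0.002,0.004],0],[[0.001,-0.002,0.005],0],[[0.001,-0.002,0.006],0],[[0.001,-0.002,0.0065],0],[[0.001,-0.002,0.0065],0]]'

```text
clock: 8.4
position: [0.474, 0.0737, 0.0608]
ee_rot: [0.864, 0.504, 0.0, -0.0]
ft_force: [-0.2, 0.2, -0.9]
grip_width: 0.382
```

>>> send_rows --steps '[[[0,0,0.0005],0],[[0,0,0.001],0],[[0,0,0.0015],0],[[0,0,0.0015],0],[[0,0,0.0015],0],[[0,0,0.0015],0],[[0,0,0.0015],0],[[0,0,0.0015],0]]'

```text
clock: 9.4
position: [0.4744, 0.074, 0.0597]
ee_rot: [0.864, 0.504, 0.0, -0.0]
ft_force: [-0.9, 0.9, 5.0]
grip_width: 0.383
```

The wrist force rose to 5 N, so the bottle is on the cup floor. Opening now.

>>> send_rows --steps '[[[0,0,0],0],[[0,0,0],0],[[0,0,0],0],[[0,0,0],0],[[0,0,0],0],[[0,0,0],0],[[0,0,0],0],[[0,0,0],0]]' --hand 1

```text
clock: 10.4
position: [0.474, 0.0737, 0.0593]
ee_rot: [0.864, 0.504, 0.0, -0.0]
ft_force: [-0.2, 2.0, -0.3]
grip_width: 1.002
```

```bash
python3 - <<'E'
from h import *
rel([.4738,.0735,.2],60.5)
im,d,P,T,K=cloud("wrist"); cv2.imwrite("pics/w6.png",im[...,::-1])
E
```

```text
t 10.4 pos [0.474  0.0737 0.0593] head 60.51 tilt 0.01 F [-0.2  2.  -0.3] grip 1.002 q [-0.74  0.21  0.54  2.05 -0.13  0.92  0.93]
shift [-3.000e-04 -1.000e-04 -1.407e-01] spin 0.0001
```

View pics/w6.png

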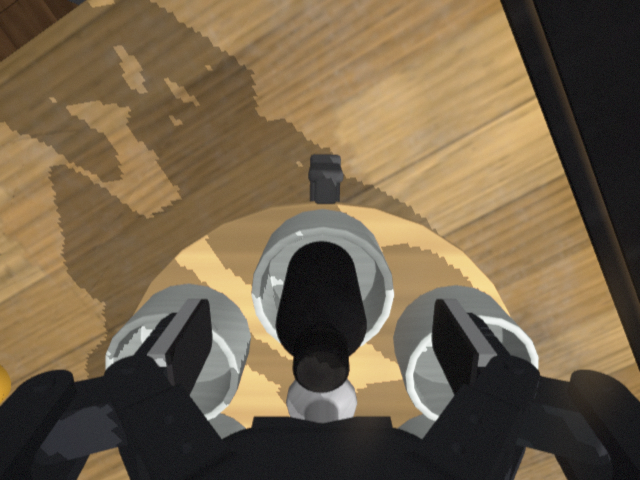

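The bottle is released and standing. I'll rise straight up, then go over the knob.

>>> send_rows --steps '[[[0,0,-0.01],0],[[0,0,-0.03],0],[[0,0,-0.06],0],[[0,0,-0.09],0],[[0,0,-0.12],0],[[0,0,-0.145],0],[[0,0,-0.158],0],[[0,0,-0.16],0]]'

```text
clock: 11.45
position: [0.4743, 0.0738, 0.2199]
ee_rot: [0.864, 0.504, 0.001, -0.0]
ft_force: [-0.1, -0.6, 0.0]
grip_width: 1.0
```

```bash
python3 - <<'E'
from h import *
rel([.544,.034,.22],60.5)
im,d,P,T,K=cloud("top"); cv2.imwrite("pics/t7.png",im[...,::-1])
im,d,P,T,K=cloud("wrist"); cv2.imwrite("pics/w7.png",im[...,::-1])
k=(d>0)&(np.hypot(P[...,0]-.544,P[...,1]-.033)<.04)&(P[...,2]>.15)&(P[...,2]<.165)
if k.sum()>50: print("knob wrist",k.sum(),cv2.minAreaRect(P[k][:,:2].astype(np.float32)))
k=(d>0)&(np.hypot(P[...,0]-.473,P[...,1]-.074)<.03)&(P[...,2]>.098)&(P[...,2]<.11)
Q=P[k];print("cap wrist",k.sum(),Q.min(0),Q.max(0))
cx,cy=.4713,.0749
r=np.hypot(P[...,0]-cx,P[...,1]-cy)
m=(d>0)&(P[...,2]>.049)&(P[...,2]<.058)&(r<.035)&(r>.024)
Q=P[m];A=np.c_[2*Q[:,:2],np.ones(len(Q))];b=(Q[:,:2]**2).sum(1)
x=np.linalg.lstsq(A,b,rcond=None)[0];print("cup",x[:2])
E
```

```text
t 11.45 pos [0.4743 0.0738 0.2199] head 60.5 tilt 0.07 F [-0.1 -0.6  0. ] grip 1.0 q [-0.79 -0.01  0.55  1.87  0.    1.27  0.81]
shift [-0.0003  0.0803 -0.0001] spin 0.0
knob wrist 1335 ((0.5411750674247742, 0.0356646403670311), (0.013641160912811756, 0.04397602379322052), 60.18826675415039)
cap wrist 512 [0.46377059 0.06535337 0.0982278 ] [0.481235   0.08311518 0.10656642]
cup [0.47189004 0.07525015]
```

View pics/w7.png

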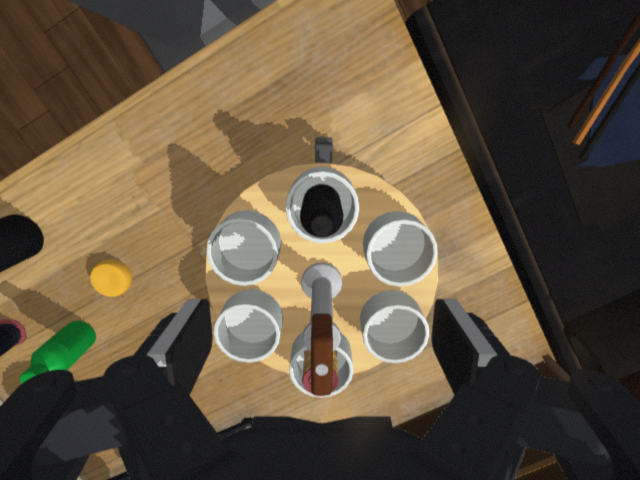

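View pics/t7.png

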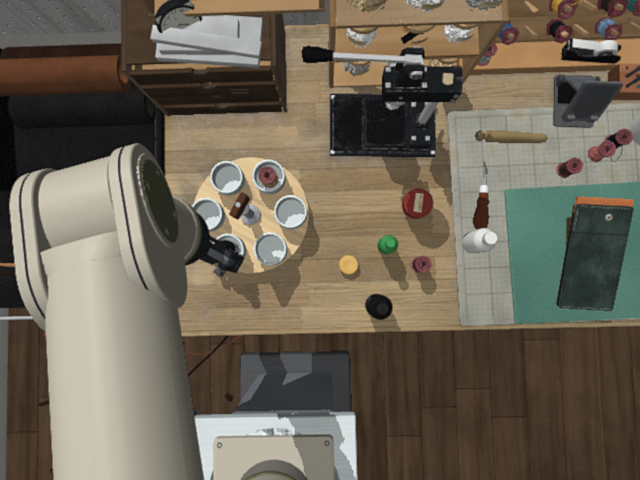

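>>> send_rows --steps '[[[0,0.01,0],0],[[0,0.03,0],0],[[0,0.055,0],0],[[0,0.073,0],0],[[0,0.0796,0],0],[[0,0.0796,0.005],0],[[0,0.0796,0.02],0],[[0,0.0796,0.03],0]]'

```text
clock: 12.55
position: [0.5425, 0.035, 0.1879]
ee_rot: [0.864, 0.504, -0.001, -0.0]
ft_force: [0.5, 0.0, 0.2]
grip_width: 1.0
```

```bash
python3 - <<'E'
from h import *
rel([.5435,.0345,.121],60.5)
im,d,P,T,K=cloud("wrist"); cv2.imwrite("pics/w8.png",im[...,::-1])
k=(d>0)&(np.hypot(P[...,0]-.544,P[...,1]-.033)<.04)&(P[...,2]>.15)&(P[...,2]<.165)
if k.sum()>50: print("knob wrist",k.sum(),cv2.minAreaRect(P[k][:,:2].astype(np.float32)))
E
```

```text
t 12.55 pos [0.5425 0.035  0.1879] head 60.55 tilt 0.07 F [0.5 0.  0.2] grip 1.0 q [-0.69  0.2   0.62  1.77 -0.12  1.22  1.02]
shift [0.0001 0.0012 0.0669] spin 0.0008
knob wrist 2281 ((0.5416998863220215, 0.035313330590724945), (0.01374897826462984, 0.044041961431503296), 60.10025405883789)
```

View pics/w8.png

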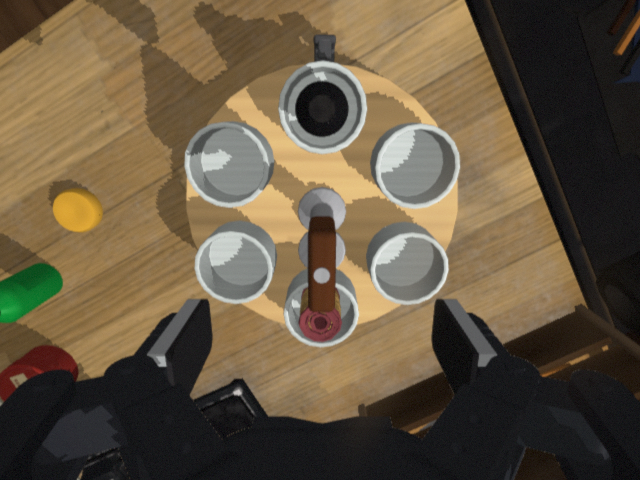

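>>> send_rows --steps '[[[0,0.001,0.01],0],[[0,0.001,0.025],0],[[0,0.001,0.04],0],[[0,0.001,0.052],0],[[0,0.001,0.06],0],[[0,0.001,0.065],0],[[0,0.001,0.067],0],[[0,0.001,0.067],0]]'

```text
clock: 13.6
position: [0.5443, 0.034, 0.1225]
ee_rot: [0.864, 0.504, 0.0, 0.0]
ft_force: [0.7, 0.3, -0.2]
grip_width: 0.999
```

>>> send_rows --steps '[[[0,0,0],0],[[0,0,0],0],[[0,0,0],0],[[0,0,0],0],[[0,0,0],0],[[0,0,0],0],[[0,0,0],0],[[0,0,0],0]]' --hand 0 --force 40

```text
clock: 14.6
position: [0.5445, 0.0337, 0.1234]
ee_rot: [0.864, 0.504, 0.0, -0.0]
ft_force: [-4.5, -0.7, 11.8]
grip_width: 0.158
```

```bash
python3 - <<'E'
from h import *
rel([.5435,.0345,.121],120.5)
im,d,P,T,K=cloud("wrist"); cv2.imwrite("pics/w9.png",im[...,::-1])
E
```

```text
t 14.6 pos [0.5445 0.0337 0.1234] head 60.47 tilt 0.05 F [-4.5 -0.7 11.8] grip 0.158 q [-0.67  0.27  0.61  1.83 -0.17  1.09  1.06]
shift [ 0.0002 -0.0013  0.0024] spin -1.0477
```

View pics/w9.png

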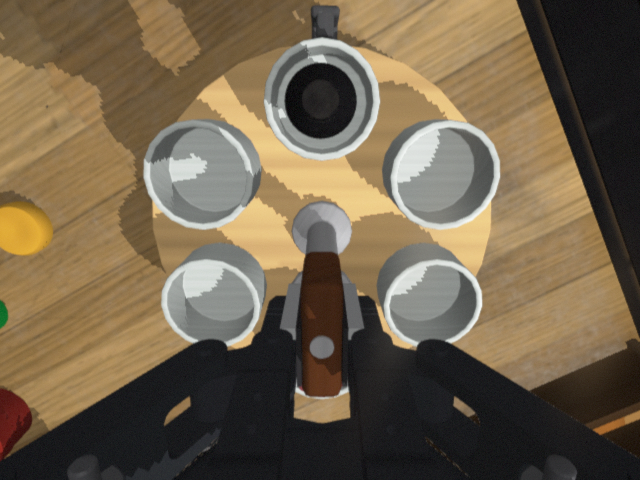

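The knob is gripped centrally. I'll turn it in two gentle calls. Tool z points down, so anticlockwise from above is a negative spin.

>>> send_rows --steps '[[[0,0,0],-0.03],[[0,0,0],-0.09],[[0,0,0],-0.15],[[0,0,0],-0.22],[[0,0,0],-0.29],[[0,0,0],-0.36],[[0,0,0],-0.43],[[0,0,0],-0.5]]'

```text
clock: 15.65
position: [0.5448, 0.0347, 0.1234]
ee_rot: [0.711, 0.703, 0.001, -0.0]
ft_force: [-2.1, 2.1, 10.1]
grip_width: 0.157
```

```bash
python3 - <<'E'
from h import *
rel([.5435,.0345,.121],120.5); print(manip.get_obs()["torque"])
im,d,P,T,K=cloud("wrist"); cv2.imwrite("pics/w10.png",im[...,::-1])
E
```

```text
t 15.65 pos [0.5448 0.0347 0.1234] head 89.3 tilt 0.11 F [-2.1  2.1 10.1] grip 0.157 q [-0.61  0.26  0.53  1.83 -0.15  1.09  1.54]
shift [-0.0002 -0.0013  0.0024] spin -0.5445
[ 0.41945677  0.65287191 -0.01357274]
```

View pics/w10.png

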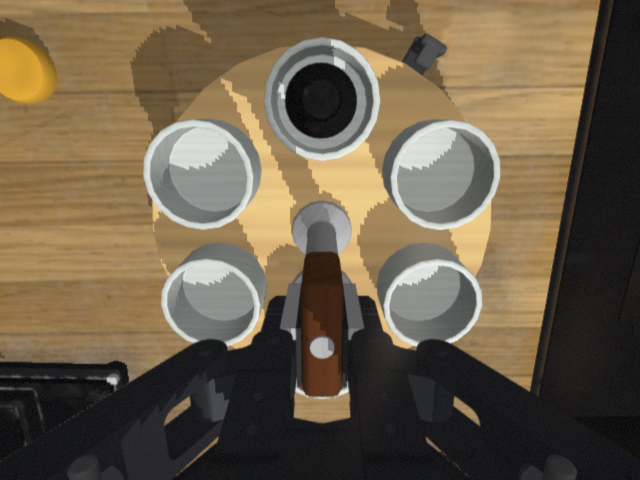

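The turntable follows the hand and the bottle is still centred at (322,97). I'll carry on to 60°.

>>> send_rows --steps '[[[0,0,0],-0.08],[[0,0,0],-0.16],[[0,0,0],-0.24],[[0,0,0],-0.32],[[0,0,0],-0.4],[[0,0,0],-0.47],[[0,0,0],-0.52],[[0,0,0],-0.545]]'

```text
clock: 16.7
position: [0.5445, 0.0357, 0.1235]
ee_rot: [0.496, 0.868, 0.001, -0.0]
ft_force: [-4.5, 5.0, 10.9]
grip_width: 0.158
```

>>> send_rows --steps '[[[0,0,0],0],[[0,0,0],0],[[0,0,0],0],[[0,0,0],0],[[0,0,0],0],[[0,0,0],0],[[0,0,0],0],[[0,0,0],0]]'

```text
clock: 17.7
position: [0.5445, 0.0357, 0.1235]
ee_rot: [0.497, 0.868, 0.001, -0.0]
ft_force: [-3.8, 4.8, 10.2]
grip_width: 0.158
```

```bash
python3 - <<'E'
from h import *
rel([.5435,.0345,.121],120.5); print(manip.get_obs()["torque"])
im,d,P,T,K=cloud("wrist"); cv2.imwrite("pics/w11.png",im[...,::-1])
E
```

```text
t 17.7 pos [0.5445 0.0357 0.1235] head 120.45 tilt 0.14 F [-3.8  4.8 10.2] grip 0.158 q [-0.54  0.26  0.45  1.83 -0.13  1.09  2.06]
shift [-0.0006 -0.0015  0.0024] spin -0.0008
[0.79843051 1.02180673 0.01391092]
```

View pics/w11.png

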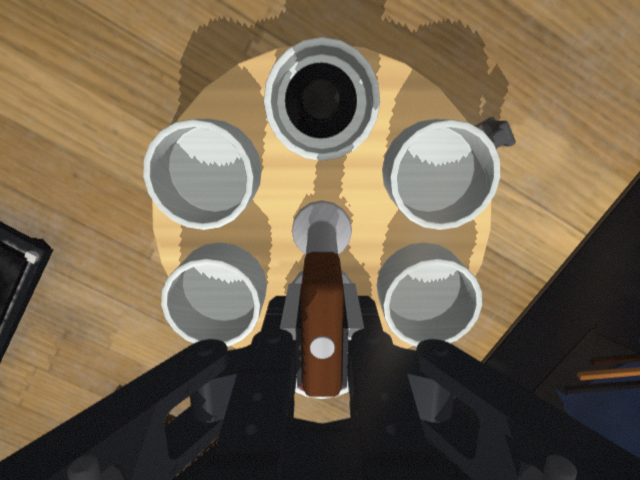

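The next cup is at the pointer (500,133). Now I'll open the gripper and rise.

>>> send_rows --steps '[[[0,0,0],0],[[0,0,0],0],[[0,0,0],0],[[0,0,0],0],[[0,0,0],0],[[0,0,0],0],[[0,0,0],0],[[0,0,0],0]]' --hand 1

```text
clock: 18.75
position: [0.5442, 0.0341, 0.1223]
ee_rot: [0.497, 0.868, 0.0, -0.0]
ft_force: [-0.1, -0.4, -0.6]
grip_width: 0.999
```

>>> send_rows --steps '[[[0,0,-0.005],0],[[0,0,-0.02],0],[[0,0,-0.04],0],[[0,0,-0.06],0],[[0,0,-0.08],0],[[0,0,-0.1],0],[[0,0,-0.11],0],[[0,0,-0.11],0]]'

```text
clock: 19.75
position: [0.5445, 0.0341, 0.2331]
ee_rot: [0.497, 0.868, 0.001, 0.0]
ft_force: [0.4, -0.4, -0.3]
grip_width: 0.999
```

```bash
python3 - <<'E'
from h import *
rel([.5435,.0345,.23],120.5)
im,d,P,T,K=cloud("wrist"); cv2.imwrite("pics/w12.png",im[...,::-1])
im,d2,P2,T,K=cloud("scene"); cv2.imwrite("pics/s12.png",im[...,::-1])
k=(d>0)&(np.hypot(P[...,0]-.543,P[...,1]-.034)<.04)&(P[...,2]>.15)&(P[...,2]<.165)
print("knob",k.sum(),cv2.minAreaRect(P[k][:,:2].astype(np.float32)))
a=np.radians(210.5);ax=np.array([.5417,.0353]);c0=ax+.08*np.array([np.cos(a),np.sin(a)]);print("exp cup",c0)
r=np.hypot(P[...,0]-c0[0],P[...,1]-c0[1])
k=(d>0)&(r<.03)&(P[...,2]>.098)&(P[...,2]<.112)
Q=P[k];print("cap",k.sum(),(Q.min(0)+Q.max(0))/2,np.ptp(Q,axis=0),Q[:,2].max())
m=(d>0)&(P[...,2]>.049)&(P[...,2]<.058)&(r<.036)&(r>.022)
Q=P[m];A=np.c_[2*Q[:,:2],np.ones(len(Q))];b=(Q[:,:2]**2).sum(1)
x=np.linalg.lstsq(A,b,rcond=None)[0];print("cup",x[:2],np.degrees(np.arctan2(*(x[:2]-ax)[::-1]))%360)
E
```

```text
t 19.75 pos [0.5445 0.0341 0.2331] head 120.38 tilt 0.09 F [ 0.4 -0.4 -0.3] grip 0.999 q [-0.56  0.15  0.47  1.7  -0.07  1.31  2.02]
shift [ 0.0009 -0.0007  0.0031] spin -0.0021
knob 1562 ((0.5414131283760071, 0.03427203372120857), (0.043237071484327316, 0.013896509073674679), 30.878080368041992)
exp cup [ 0.47276967 -0.00530307]
cap 541 [ 0.4740021  -0.00579237  0.10399933] [0.01735088 0.0173871  0.00551272] 0.10675568851932737
cup [ 0.47291978 -0.00565122] 210.76924920883673
```

View pics/w12.png

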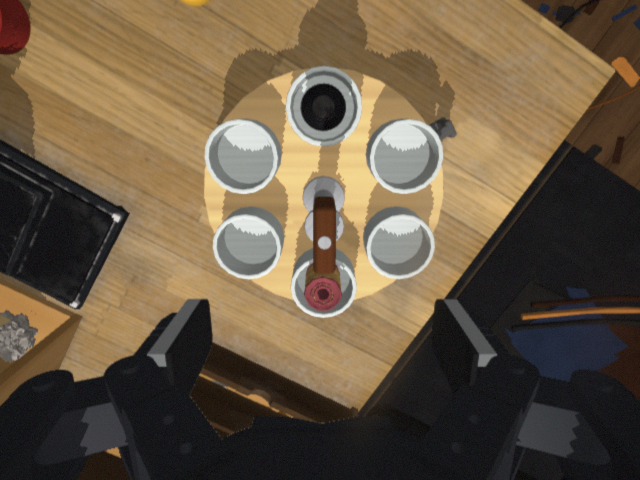

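View pics/s12.png

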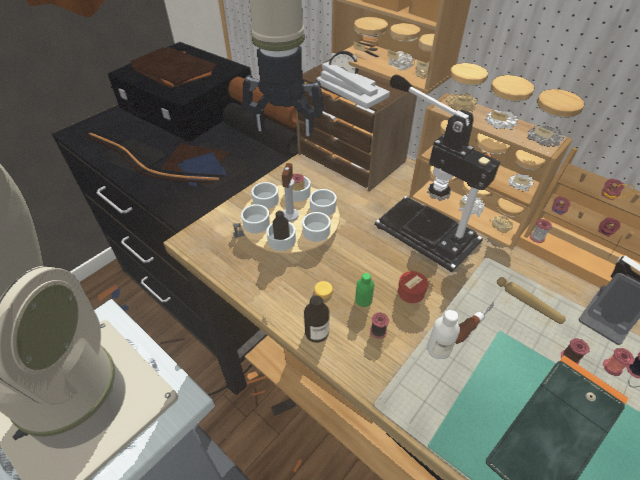

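The carousel sits at about 60°. The bottle stands upright in its cup, about 1 mm off centre, at (281,232) in the scene view, and the arm is clear. I'm handing in.

```bash
python3 -c "
from workcell import manip
print(manip.hand_in())"
```

```text
the job is handed in; nothing more can be done
None
```

The small dye bottle now stands upright in the cup that was at the pointer. The carousel is turned one click anticlockwise, with the next cup at the pointer. I handed the job in at about 20 s, with the gripper open and raised clear of everything; `hand_in` reports no verdict.

- **Carousel angle:** the wrist camera put the load cup at 210.8° about the axis. It started at 150.5° by the top camera, so it turned about 60°.
- **Bottle:** its cap is about 1 mm from the cup's centre, and its top is at about 0.106 m, where about 0.104 m is expected standing on the cup floor. I judged it upright from the images and the cap position rather than measuring the tilt.
- **Forces:** the wrist force was near zero after release. The largest reading at the end of a move was about 12 N, while holding the knob.
- **Camera disagreement:** the top and wrist cameras differed by 2–4 mm on positions. I used values in between, well inside the 16 mm tolerance.

No check failed.

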